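# Pop a piston pin out of its spring dispenser and trap it with the other finger

### The arm

A 6-joint arm with a two-finger parallel gripper is mounted at the origin on the work surface. World frame = base frame: x ahead of the robot, y to its left, z up, the work surface at z = 0. Lengths are in m, angles in rad, forces in N, time in s.
With the tool pointing down it reaches from about 0.325 to 0.9 m from the base axis. Payload 3.5 kg.
Tool frame: the origin (TCP) lies midway between the tips of the shut fingers; the grasp point (between the pads) lies 19 mm behind it; y points along the fingers, z is the direction in which the jaws open and shut, and the axes are right-handed (so a half turn about y gives the same grasp; the last joint's range is limited). The gripper opens to 85 mm and grips with 20 to 120 N. Pads are 22 mm wide; open, the fingers measure 114 mm over their backs; the gripper's body (76 mm by 85 mm) begins 54 mm behind the grasp point. The pads swing forward as they close: fully open they stand 13 mm farther back than shut.
Start: joints at [-1.28, 0.276, -0.026, 1.268, 0, 1.467], TCP at [0.24, -0.577, 0.231] pointing down, gripper open.
Joint ranges: [-3.12, 3.12], [-0.85, 1.88], [-1.08, 1.24], [-1.95, 2.15], [-1.57, 1.53], [-3.14, 3.14]. Speed limits (rad/s): [2.57, 2.57, 3.14, 3.14, 3.14, 3.14].

### API

Orientations are given as a rotation vector (axis times angle).
In Python, from plant import * gives the robot as it stands. Calls block until the motion is done:
- move_ptp(position, orientation): joint-space move of the TCP to a pose.
- move_linear(position, attitude=None, velocity=0.15): straight line of the TCP; attitude=None keeps the orientation; velocity is the mean speed in m/s.
- move_j(angles): joint-space move.
- grip(opening): finger opening in m; the grip force is fixed at half the most; returns when the fingers have stopped.
- hold(seconds).
- solve_ik(position, orientation): joint angles nearest the present ones, or None.
- state(): the state.
- read_camera(name): name is "scene" or "top" or "wrist"; returns a dict with "frame" (420x560x3 uint8, red, green, blue), "intrinsics" (3x3 intrinsics, pixels), "dist_coeffs" ([k1, k2, p1, p2, k3] as OpenCV has them; the pictures are not rectified), "position" and "attitude" of the camera in the world; the wrist camera has in their place "T_tool_cam" (4x4, takes a point from camera to tool coordinates, whose origin is the TCP and whose axes are the tool frame's). Camera axes: x right, y up, looking along -z (the intrinsics and any distortion apply to the point x, -y, -z); pixel columns grow to the right and rows downward; lengths in m; the calibration is good to about 2 mm. A picture is of the moment at which its call begins: read the wrist's pose just before it. There is no depth.
A pose or a line that the arm cannot do raises PlanningError and nothing moves.
- hand_in(): hands the job in, once; it reports no verdict.
The state is a dict: "clock": time; "q": joint angles; "joint_velocities": joint speeds; "joint_efforts": joint torques, N m; "tool_pos": TCP position; "ee_rot": TCP orientation; "force": force on the tool from outside, world axes, zero at the start; "ft_torque": the same for the moment, N m; "grip_width": finger opening in m.
Only numpy, scipy, OpenCV 4.12 (cv2) and the standard library are available. Lean on these libraries where they do the work, as an engineer would, in place of code of your own. Each camera call takes 0.05 s, during which the arm holds its last target. There are 200 camera calls.

### The job

Press the ejector button of the pin dispenser all the way down with one finger, so that the spring pops the piston pin out past the gate, and trap the pin in the sloping trough with the other finger before it rolls off the open low end. Finish while still holding: one finger keeping the button down, the pin lying still in the trough against the other finger. Only touch the pin, do not lift it, and leave the wooden mug, the piston, the trophy and the spare pin where they stand.

Things in the scene. Friction and masses are not known exactly. Their poses are not given: they have to be found in the camera images.
- dispenser: The pin dispenser, fixed: grey base plate 220 x 130 x 8 mm carrying a sloping aluminium trough and, beside it, a round black ejector button. Origin on the bench top, z up, x level and pointing downhill along the trough (the way the pin rolls), y towards the button's side. Button axis at x = 0, y = +54 mm; the grey block under it (40 x 34 mm) is 54 mm high.
- button_top (a point): Centre of the flat top of the black ejector button, 32 mm across; 75 mm above the bench when released, 59 mm when fully pressed (then 9 mm higher than the middle of the trough floor beside it). A low link bar at y = 36 mm of the dispenser, 64 mm high, runs along the trough's wall and goes down with the button.
- trough: The trough, sloping 15 degrees, fixed. Origin on the middle line of its floor level with the button (dispenser x = 0, y = 0), 50 mm above the bench; x downhill along the floor, y across towards the button, z square to the floor. Floor from x = -150 mm (closed high end) to +55 mm (open low end), 60 mm wide between walls 4 mm thick and 17 mm high; open above.
- gate (a point): Foot of the steel gate plate across the trough, at trough x = -67 mm, on the floor while the button is up. The gate is 40 mm wide and stands 12 mm above the floor; it sinks with the button and is below the floor when this is down. Behind the pin a spring pusher drives it out over the sunken gate.
- pin: The piston pin, a loose steel tube 26 mm in diameter, 56 mm long, about 0.15 kg, lying across the trough on the uphill side of the gate; origin at its centre (it turns as it rolls). At about 9 to 12 mm of button travel it pops out and rolls past the button in under half a second: the other finger must already be in the trough then, its tip under about 15 mm above the floor.
- ejector (a joint): Travel of the ejector button: 0 released (up), 0.016 m fully pressed. A spring pushes it back up with 4 N at the top and 6 N at the bottom.
- mug: Bystander: plain wooden mug, 68 mm across, 95 mm high, standing; origin at the centre of its underside.
- piston: Bystander: aluminium piston with ring grooves, 68 mm across, 74 mm high, standing; origin at the centre of its underside.
- trophy: Bystander: small brass cup on a marble block 56 mm square, 112 mm high in all; origin at the centre of its underside.
- spare: Bystander: a second piston pin, 26 mm across and 56 mm high, standing upright on the bench; origin at the centre of its underside.
There are look-alikes about, which are no part of the job. What is shaped like the pin but purple is not meant.

How it is judged:
On the way, in this order (a step that is already met when the one before it is completed fails the run):
1. the ejector button is being pressed (5 mm or more) (value of joint ejector above 0.005 m).
2. the popped pin is stopped in the trough, below the gate, by a finger (x of pin in the frame of trough between -0.055 and 0.05 m and z of pin in the frame of trough between 0.008 and 0.02 m and contact force between the fingers and pin above 0.05 N and linear speed of pin below 0.02 m/s), for 0.3 s.
At the end, for the whole second after the job is handed in: The pin lies on the trough floor below the gate (its centre between 55 mm uphill and 50 mm downhill of the button line, not more than 7 mm off the floor), at rest (under 20 mm/s) and leaning on a finger (over 0.05 N), while a finger keeps the ejector button at least 12 of its 16 mm down (all of step 2 and value of joint ejector above 0.012 m and contact force between the fingers and ejector above 0.5 N); the arm keeps its last pose, push and grip.
It fails at once if the pin rolls off the trough (x of pin in the frame of trough above 0.065 m or z of pin in the frame of trough below -0.01 m).
It fails at once if the pin is lifted (its underside more than 17 mm off the trough floor) (z of pin in the frame of trough above 0.03 m).
It fails at once if the mug, the piston, the trophy or the spare pin is moved more than 15 mm or tipped (distance of any of mug, piston, trophy, spare from where it was at the start of the episode above 0.015 m or angle between any of mug, piston, trophy, spare's own z axis and vertical above 0.3 rad).
It also fails if it takes over 32 s, if anything falls off the work surface, if the arm or the gripper's body presses on something with over 40 N, if the wrist force passes 120 N, or if a joint passes its speed limit or range.

## Working session

There is one attempt and no reset: what is moved stays moved. The work goes in short steps, each a Python script; the robot and the scene stay as the last script left them, time stands still between calls to the robot, and variables do not carry over. Pictures are saved under pics/ and viewed, on a budget of 10 in all, crops included, one or two more only if the job needs it, and the job is handed in when it is done.

```bash
mkdir -p pics; ls; cat > h.py <<'E'
from plant import *
import numpy as np, cv2
from scipy.spatial.transform import Rotation as R
def snap(n,f):
    s=state(); c=read_camera(n); cv2.imwrite('pics/'+f,c['frame'][:,:,::-1])
    if 'T_tool_cam' in c:
        T=np.eye(4);T[:3,:3]=R.from_rotvec(s['ee_rot']).as_matrix();T[:3,3]=s['tool_pos']
        M=T@np.array(c['T_tool_cam'])
    else:
        M=np.eye(4);a=np.array(c['attitude']);M[:3,:3]=a if a.shape==(3,3) else R.from_rotvec(a).as_matrix();M[:3,3]=c['position']
    np.savez('pics/'+f+'.npz',M=M,K=c['intrinsics'],d=c['dist_coeffs'])
def rays(f,px):
    z=np.load('pics/'+f+'.npz'); u=cv2.undistortPoints(np.array(px,float).reshape(-1,1,2),z['K'],z['d']).reshape(-1,2)
    d=np.c_[u[:,0],-u[:,1],-np.ones(len(u))]@z['M'][:3,:3].T
    return z['M'][:3,3],d
def onz(f,px,h):
    o,d=rays(f,px); h=np.broadcast_to(h,len(d)); return o+d*((h-o[2])/d[:,2])[:,None]
def proj(f,P):
    z=np.load('pics/'+f+'.npz'); P=(np.array(P,float).reshape(-1,3)-z['M'][:3,3])@z['M'][:3,:3]
    P=P*[1,-1,-1]; return cv2.projectPoints(P,np.zeros(3),np.zeros(3),z['K'],z['d'])[0].reshape(-1,2)
E
python3 - <<'E'
from h import *
print(state()); snap('top','top.png'); snap('scene','scene.png')
for f in('top','scene'): print(np.load(f'pics/{f}.png.npz')['M'].round(3))
E
```

```text
pics
{'clock': 0.0, 'q': array([-1.28039118e+00,  2.77152653e-01, -2.78886658e-02,  1.26800414e+00,
       -2.91748102e-05,  1.46742299e+00]), 'joint_velocities': array([ 0.00124258,  0.00054807,  0.00093397,  0.00072237, -0.00033223,
       -0.00047987]), 'joint_efforts': array([-8.08442255e-04, -4.45508444e+01,  2.95205373e+01,  1.65779219e-02,
        5.30428326e-05, -4.84670863e-06]), 'tool_pos': array([ 0.23957313, -0.57641251,  0.23014383]), 'ee_rot': array([-0.40027603,  2.00772413, -2.00315044]), 'force': array([-0.26434696,  0.01523319,  0.25230434]), 'ft_torque': array([-0.01840976, -0.04004055, -0.00342389]), 'grip_width': 0.08534625299337253}
[[ 0.008  0.996 -0.091  0.407]
 [-1.     0.006 -0.013  0.063]
 [-0.012  0.091  0.996  1.124]
 [ 0.     0.     0.     1.   ]]
[[-0.875 -0.34   0.344  0.809]
 [ 0.483 -0.61   0.628  0.607]
 [-0.004  0.716  0.698  0.689]
 [ 0.     0.     0.     1.   ]]
```

View pics/top.png

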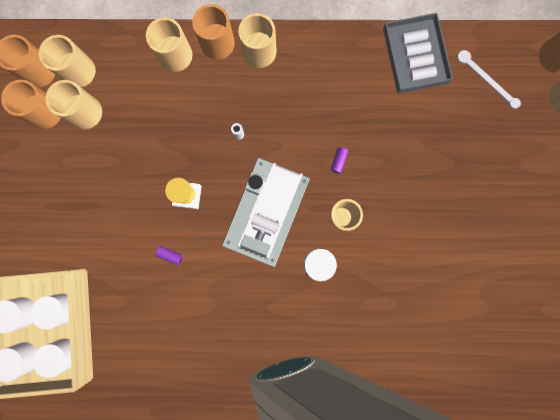

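View pics/scene.png

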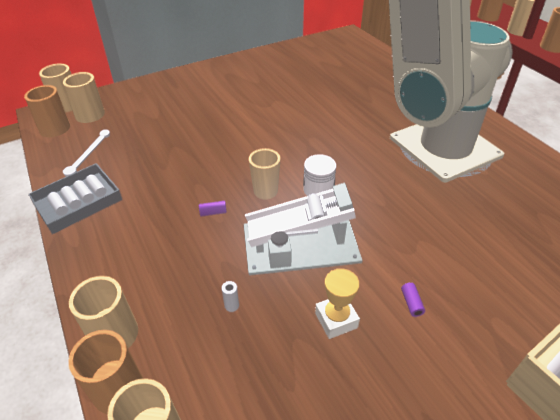

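Top view: the dispenser plate has corners near (259,158), (310,178), (275,266), (223,245). The button is at (255,182), the pin at (265,222), and the low end of the trough at the upper right. The spare is at (237,131), trophy (185,195), mug (347,215) and piston (320,265). The scene view agrees with this layout.

```bash
python3 - <<'E'
from h import *
c=onz('top.png',[(259,158),(310,178),(275,266),(223,245)],.008);print(c.round(3))
print([np.linalg.norm(c[i]-c[i-1]).round(3) for i in range(4)])
print('btn top',onz('top.png',[(255.5,181.5)],.075),'scene',onz('scene.png',[(280,238.5)],.075))
x=(c[0]+c[1]-c[2]-c[3])[:2];x/=np.linalg.norm(x);print('yaw',np.arctan2(x[1],x[0]))
print('bases spare trophy mug piston top', onz('top.png',[(237,127),(180,190),(347,215),(320,265)],[.056,.112,.095,.074]).round(3))
E
```

```text
[[0.611 0.118 0.008]
 [0.565 0.    0.008]
 [0.363 0.079 0.008]
 [0.41  0.198 0.008]]
[np.float64(0.216), np.float64(0.127), np.float64(0.217), np.float64(0.128)]
btn top [[0.54690694 0.12210267 0.075     ]] scene [[0.54769725 0.12746855 0.075     ]]
yaw -0.37573405523505915
bases spare trophy mug piston top [[ 0.672  0.166  0.056]
 [ 0.523  0.278  0.112]
 [ 0.474 -0.073  0.095]
 [ 0.368 -0.017  0.074]]
```

```bash
cat >> h.py <<'E'
def ori(yaw,tilt,sgn):
    ex=np.array([np.cos(yaw),np.sin(yaw),0]);ey=np.array([-ex[1],ex[0],0])
    y=np.array([0,0,-1.]);z=sgn*ey;x=np.cross(y,z)
    return (R.from_rotvec(ex*tilt)*R.from_matrix(np.c_[x,y,z])).as_rotvec(),ex,ey
E
python3 - <<'E'
from h import *
print(R.from_rotvec(state()['ee_rot']).as_matrix().round(2), read_camera('wrist')['T_tool_cam'].round(3))
yaw=-.376; O=np.array([.527,.074,0])
for s in(1,-1):
    o,ex,ey=ori(yaw,0,s); print(s,solve_ik(O+.027*ey+[0,0,.2],o))
best=min((1,-1),key=lambda s:(lambda q:9 if q is None else abs(q[5]))(solve_ik(O+.027*ey+[0,0,.2],ori(yaw,0,s)[0])))
print(best)
o,ex,ey=ori(yaw,0,best)
move_ptp(O+.027*ey-.03*ex+[0,0,.22],o); grip(.042); hold(.3)
print(state()['clock'],state()['grip_width'],state()['tool_pos'],state()['force'])
snap('wrist','w1.png')
E
```

```text
[[-0.92 -0.    0.38]
 [-0.38  0.   -0.92]
 [-0.   -1.   -0.  ]] [[ 0.001 -0.948 -0.318 -0.082]
 [ 0.     0.318 -0.948 -0.143]
 [ 1.     0.     0.001 -0.   ]
 [ 0.     0.     0.     1.   ]]
1 [ 0.06413246  0.15615945 -0.24441377  1.17022311  0.          0.44013246]
-1 [ 0.06413246  0.15615945 -0.24441377  1.17022311  0.         -2.70146019]
1
3.5583 0.041945938544419276 [0.50902632 0.11016151 0.22000457] [-0.07262954  0.93169393  0.62638016]
```

View pics/w1.png

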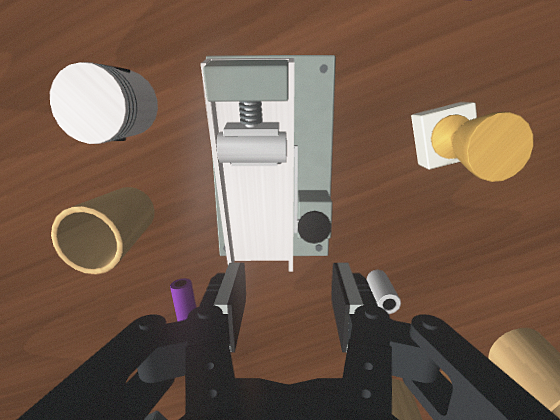

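Wrist view: the trough is upright with its high end at the top. The pin is at (252,149) behind the gate, the button top at (314,227), and the plate's low corners at (221,256) and (327,256). The finger tips are near (235,268) and (343,268).

```bash
python3 - <<'E'
from h import *
im=cv2.imread('pics/w1.png');m=((im.max(2)<70)*255).astype('uint8');m[:200]=0;m[258:]=0;m[:,:290]=0;m[:,340:]=0
c=max(cv2.findContours(m,0,2)[0],key=cv2.contourArea);e=cv2.fitEllipse(cv2.convexHull(c));print(e)
b=onz('w1.png',[e[0]],.075)[0];print('btn',b)
p=onz('w1.png',[(e[0][0]-e[1][0]/2,e[0][1]),(e[0][0]+e[1][0]/2,e[0][1])],.075);print('dia',np.linalg.norm(p[1]-p[0]))
c=onz('w1.png',[(327,256),(335,57)],.008);d=(c[0]-c[1]);print('plate edge',c,np.linalg.norm(d),'yaw',np.arctan2(d[1],d[0]))
# trough axis from button, and expected projections of wall tops at low end, pin
for yaw in(-.376,np.arctan2(d[1],d[0])):
    ex=np.array([np.cos(yaw),np.sin(yaw),0]);ey=np.array([-ex[1],ex[0],0]);O=np.r_[b[:2],0]-.054*ey
    tz=np.sin(.2618)*ex+np.cos(.2618)*np.array([0,0,1]);tx=np.cos(.2618)*ex-np.sin(.2618)*np.array([0,0,1]);T=O+[0,0,.05]
    print('O',O,'low end floor corners',proj('w1.png',[T+.055*tx+.03*ey,T+.055*tx-.03*ey]),'wall top',proj('w1.png',[T+.055*tx+.032*ey+.017*tz,T+.055*tx-.032*ey+.017*tz]),'pin ends at -.067-.016',proj('w1.png',[T-.083*tx+.013*tz+s*.028*ey for s in(1,-1)]))
E
```

```text
((314.0085144042969, 226.4866943359375), (31.186100006103516, 32.96055221557617), 85.84273529052734)
btn [0.54522584 0.12178874 0.075     ]
dia 0.02918657344789761
plate edge [[0.61242861 0.11893841 0.008     ]
 [0.4099818  0.19930992 0.008     ]] 0.2178171037353372 yaw -0.3779180056027773
O [0.52539688 0.07156114 0.        ] low end floor corners [[288.34667167 258.71751677]
 [233.88734059 258.65716577]] wall top [[290.24378865 269.48566399]
 [229.83993802 269.39355735]] pin ends at -.067-.016 [[285.92516143 144.6662673 ]
 [219.20360471 144.877144  ]]
O [0.52530058 0.07159926 0.        ] low end floor corners [[288.25404954 258.6797803 ]
 [233.78720898 258.52513133]] wall top [[290.13955248 269.45015182]
 [229.72700851 269.25466963]] pin ends at -.067-.016 [[286.10110491 144.60629183]
 [219.36688127 144.68754448]]
```

The button, yaw and trough edges all agree within 1–2 mm. Next I descend with the button finger over the button and the other finger in the trough, tilted 2.5° so the trough finger sits lower.

```bash
python3 - <<'E'
from h import *
yaw=-.377; o,ex,ey=ori(yaw,np.radians(2.5),1); P=np.array([.5253,.0716,0])+.027*ey
move_ptp(P+[0,0,.11],o); hold(.3); f0=state()['force'][2]; print(state()['clock'],f0,state()['tool_pos'])
z=.090; move_linear(P+[0,0,z],o,.05)
while z>.066:
    z-=.0015; move_linear(P+[0,0,z],o,.03); f=state()['force']-[0,0,f0]
    print(round(z,4),f.round(1),round(state()['clock'],2))
    if f[2]>2.5: break
snap('wrist','w2.png')
E
```

```text
4.4417 0.7746803088531923 [0.53660681 0.09704629 0.1119658 ]
0.0885 [ 0.3 -0.  -0.5] 5.24
0.087 [ 0.5  0.1 -0.4] 5.49
0.0855 [-0.5  0.6 -1.4] 5.74
0.084 [-1.1 -0.3 -1. ] 5.99
0.0825 [ 0.7 -0.7 -0.5] 6.24
0.081 [-0.1  0.8  0.2] 6.49
0.0795 [ 1.  -0.1  0.1] 6.74
0.078 [-0.1 -0.2 -0.2] 6.99
0.0765 [ 0.2  0.8 -0.3] 7.24
0.075 [-0.7  0.5 -1. ] 7.49
0.0735 [-0.3  0.5 -1.3] 7.74
0.072 [-0.2 -0.5  1.2] 7.99
0.0705 [ 0.4 -0.1  3. ] 8.24
```

View pics/w2.png

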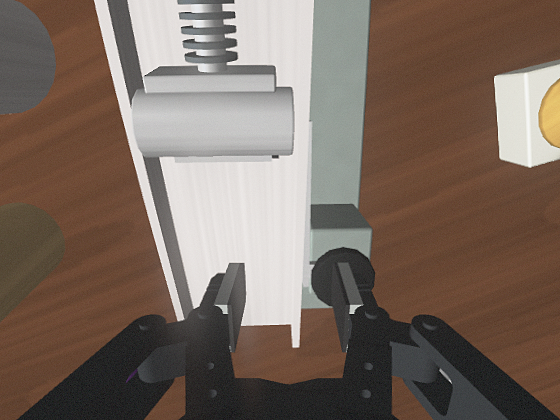

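The right finger is on the black button at (343,275), and the left finger (228,295) is in the trough below the pin at (213,122). Contact came at TCP z ≈ 0.0715, so I now press through.

```bash
python3 - <<'E'
from h import *
yaw=-.377; o,ex,ey=ori(yaw,np.radians(2.5),1); P=np.array([.5253,.0716,0])+.027*ey
move_linear(P+[0,0,.0575],o,.06); s=state(); print(s['clock'],s['tool_pos'],s['force'])
z=.0575
while z>.052:
    z-=.0008; move_linear(P+[0,0,z],o,.02); hold(.1); f=state()['force']; print(round(z,4),f.round(1),state()['tool_pos'][2].round(4))
    if f[2]>14: break
hold(.6); print(state()['clock'],state()['force'],state()['tool_pos'])
snap('wrist','w3.png'); hold(.2); snap('wrist','w4.png'); snap('scene','s2.png')
E
```

```text
8.6583 [0.53576897 0.09674294 0.05780872] [0.35936387 0.8150622  5.71550432]
0.0567 [0.3 0.5 6.4] 0.0576
0.0559 [-1.1 -0.8  6.1] 0.0571
0.0551 [-0.  -0.8  7.1] 0.0565
0.0543 [-0.5 -0.6  9.6] 0.0561
0.0535 [-3.  -2.1 15.1] 0.056
11.0083 [-3.17131272 -1.62827931 14.59012938] [0.53680343 0.09656613 0.05601003]
```

View pics/w4.png

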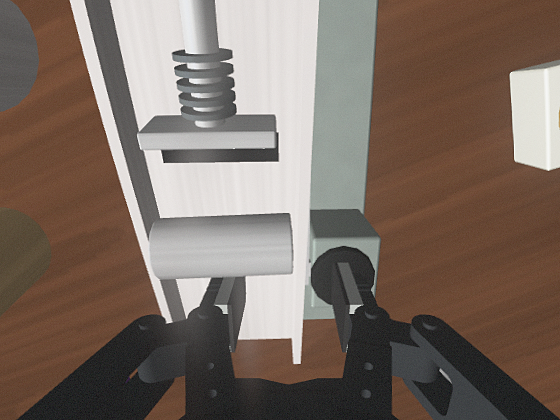

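The pin has rolled past the sunken gate and rests on the left finger, with its body at (222,245) touching the tip at (230,278). The button is at its stop under the right finger. Next I check that the pin is at rest and where it lies in trough coordinates.

```bash
python3 - <<'E'
from h import *
a,b=[cv2.imread(f'pics/{n}.png').astype(int) for n in('w3','w4')]; print('diff',np.abs(a-b)[200:300,140:300].mean(),np.abs(a-b)[0:100,400:].mean())
yaw=-.377; ex=np.array([np.cos(yaw),np.sin(yaw),0]);ey=np.array([-ex[1],ex[0],0]);k=np.array([0,0,1]);t=np.radians(15)
T=np.array([.5253,.0716,.05]);tx=np.cos(t)*ex-np.sin(t)*k;tz=np.sin(t)*ex+np.cos(t)*k
o,d=rays('w4.png',[(151,250),(292,245),(222,247)]); n=((T+.013*tz-o)@tz)/(d@tz); p=o+d*n[:,None]-T
print(np.c_[p@tx,p@ey].round(4))
for x in (-.035,-.03,-.024): print(x,proj('w4.png',[T+x*tx+.013*tz-.028*ey,T+x*tx+.013*tz+.028*ey]).round())
print(state()['force'],state()['clock'])
hand_in()
E
```

```text
diff 2.0275625 2.9358125
[[-0.0245 -0.032 ]
 [-0.0261  0.0285]
 [-0.0256 -0.0014]]
-0.035 [[155. 230.]
 [291. 228.]]
-0.03 [[158. 240.]
 [291. 238.]]
-0.024 [[161. 251.]
 [291. 249.]]
[-2.86326104 -2.04551969 13.94507105] 11.3583
the job is handed in; nothing more can be done
```

View pics/s2.png

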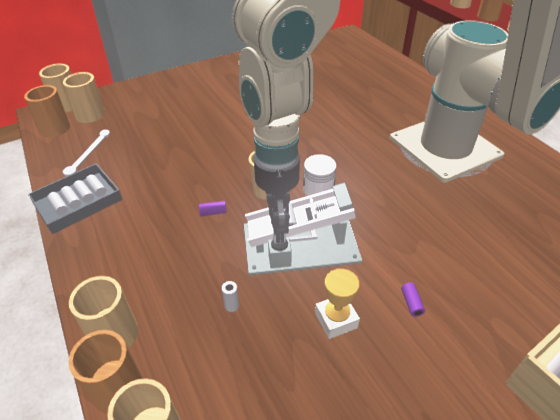

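The job is handed in with one finger holding the button down and the pin caught in the trough against the other. No verdict was reported. I straddled the trough wall with the gripper at 42 mm and tilted it 2.5°, so one finger pressed the button while the other waited in the trough.

**Last checks, at 11.4 s of the 32 s allowed:**
- **Button:** it went down about 15.7 of its 16 mm, judged from how far the tool moved after first contact. It is held with about 14 N, and the sharp rise in force at the end fits its stop.
- **Pin position:** its centre is about 25 mm uphill of the button line, on the floor, inside the allowed range of 55 mm uphill to 50 mm downhill.
- **Pin at rest:** two pictures over 0.2 s apart differ only by noise.
- **Bystanders:** in the last scene picture the piston, trophy and spare pin look unmoved. The arm partly hides the mug, but the part that shows is in place.

**Not confirmed:**
- **Pin contact force:** I could not measure the finger's push on the pin directly. I infer it from the pin resting against the finger on the 15° slope, where gravity gives about 0.4 N.
- **Sideways force:** a side force of about 3.5 N at the wrist appeared when the button reached its stop, and I did not trace its cause.

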